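# Seal the bead jars by their push buttons

## Task

Seal the three bead jars on the craft table: with closed fingers press the popped-up button in each lid fully down, first on the tallest jar, then on the medium one, last on the shortest. Only press: leave every jar standing where it is, neither lifted nor tipped nor pushed along, do not disturb the glue bottle, the paint pot or the brush pot, and finish with the hand clear of everything.

Things in the scene. Friction and masses are not known exactly. Their poses are not given: they have to be found in the camera images.
- tall_jar: The tall bead jar: loose, standing upright on the table; square see-through body 96 mm wide filled with wooden beads, white square lid 100 x 100 mm whose flat top is 165 mm above the table. Origin: centre of its underside; z up the jar. The three jars differ only in height (165, 120 and 75 mm to the lid's top).
- tall_jar_top (a point): Centre of the top face of the tall jar's push button, a round grey button of 46 mm diameter in the middle of the lid; z points up out of the lid. The point moves with the button: 14 mm above the lid's top when popped up, 2 mm above it when fully down.
- tall_jar_button (a joint): Travel of the tall jar's button in m: 0 is fully popped up, 0.012 is fully down at a solid stop. It resists with about 6 N all the way and stays where it is left (no spring return). Starts between 0 and 0.002.
- medium_jar: The medium bead jar: loose, standing upright on the table; square see-through body 96 mm wide filled with wooden beads, white square lid 100 x 100 mm whose flat top is 120 mm above the table. Origin: centre of its underside; z up the jar. The three jars differ only in height (165, 120 and 75 mm to the lid's top).
- medium_jar_top (a point): Centre of the top face of the medium jar's push button, a round grey button of 46 mm diameter in the middle of the lid; z points up out of the lid. The point moves with the button: 14 mm above the lid's top when popped up, 2 mm above it when fully down.
- medium_jar_button (a joint): Travel of the medium jar's button in m: 0 is fully popped up, 0.012 is fully down at a solid stop. It resists with about 6 N all the way and stays where it is left (no spring return). Starts between 0 and 0.002.
- short_jar: The short bead jar: loose, standing upright on the table; square see-through body 96 mm wide filled with wooden beads, white square lid 100 x 100 mm whose flat top is 75 mm above the table. Origin: centre of its underside; z up the jar. The three jars differ only in height (165, 120 and 75 mm to the lid's top).
- short_jar_top (a point): Centre of the top face of the short jar's push button, a round grey button of 46 mm diameter in the middle of the lid; z points up out of the lid. The point moves with the button: 14 mm above the lid's top when popped up, 2 mm above it when fully down.
- short_jar_button (a joint): Travel of the short jar's button in m: 0 is fully popped up, 0.012 is fully down at a solid stop. It resists with about 6 N all the way and stays where it is left (no spring return). Starts between 0 and 0.002.
- glue_bottle: Bystander: loose white glue bottle with black cap, 48 mm diameter, 115 mm tall, upright; origin at the centre of its underside, z up.
- paint_pot: Bystander: loose red paint pot with white lid, 52 mm diameter, 65 mm tall, upright; origin at the centre of its underside, z up.
- brush_pot: Bystander: loose white pot of paint brushes, 74 mm diameter, pot 100 mm tall, brush tips up to 260 mm above the table and up to 45 mm from its axis; origin at the centre of its underside, z up.

How it is judged:
By the outcome, as a careful person would: the job done as asked, in the order asked, and still so for the second after the job is handed in, with the robot touching nothing.
It also fails if it takes over 43 s, if anything falls off the work surface, if the arm or the gripper's body presses on something with over 40 N, if the wrist force passes 120 N, or if a joint passes its speed limit or range.

## Robot

A 7-joint arm with a two-finger parallel gripper is mounted at the origin on the work surface. World frame = base frame: x ahead of the robot, y to its left, z up, the work surface at z = 0. Lengths are in m, angles in rad, forces in N, time in s.
With the tool pointing down it reaches from about 0.4 to 0.875 m from the base axis. Payload 19.3 kg.
Tool frame: the origin (TCP) lies at the very end of the fingers, on their centre line; the grasp point (between the pads) lies 19 mm behind it; z points along the fingers, y is the direction in which the jaws open and shut (so a half turn about z gives the same grasp; the last joint's range is limited). The gripper opens to 85 mm and grips with 20 to 120 N. Pads are 22 mm wide; open, the fingers measure 114 mm over their backs; the gripper's body (76 mm by 85 mm) begins 54 mm behind the grasp point. The pads swing forward as they close: fully open they stand 13 mm farther back than shut.
Start: joints at [-1.28, 0.521, -0.036, 1.599, 0.021, 1.021, -0.113], TCP at [0.221, 0.585, 0.231] pointing down, gripper open.
Joint ranges: [-2.91, 2.91], [-0.3, 2.13], [-1.5, 1.42], [0.17, 2.43], [-1.26, 4.41], [0.16, 1.93], [-2.52, 2.52]. Speed limits (rad/s): [1.89, 1.89, 2.39, 2.39, 3.01, 3.01, 3.01].

## Interface

Orientations are given as [roll, pitch, yaw] about the fixed x, y, z axes, in that order (R = Rz(yaw) Ry(pitch) Rx(roll)).
In Python, from workcell import bot gives the robot as it stands.
- The arm moves only by the tool carry_out, never from a script. Its argument "targets" is a list of rows, each a list of 7 numbers: the shift along the tool's x, y, z in mm, then the turn, a rotation vector about the tool's x, y, z in units of 6 degrees (1.0 is 6 degrees), then the closure in counts, from 0 (fully open) to 255 (shut). A call has 1 to 5 rows; each row shifts and turns the commanded pose from where the row before left it, along the tool's axes as they then stand; what a row does not reach is not made up. A row lasts 1/12 s, in which the tool goes at most 41.7 mm and 7.16 degrees, less where a joint would pass 70% of its speed; a pose out of reach is approached as far as the arm can. A call is refused whole if a number of a shift passes 41.7 or a number of a turn 1, either way. A call with a gripper value outside its range is refused whole. The fingers move at their own pace and stop on an object; "force" is the grip in N (left out, the last holds). Time passes only in rows, so rows that do not move let the fingers close. It gives the time, the measured TCP pose, the force and the opening at its end, in the units of the state.
- bot.observe(): the state, without advancing time (a new reading comes with each control period).
- bot.grab_frame(name): name is "scene" or "top" or "wrist"; returns a dict with "color" (420x560x3 uint8, red, green, blue), "z_map" (420x560 float32, m along the optical axis (not along the pixel's ray), 0 where there is no reading), "K" (3x3 intrinsics, pixels), "k1" (the pictures are not rectified: a ray, as slopes to the right and down, at radius r is drawn at 1 + k1 r^2 times it, then the intrinsics apply), "cam_to_world" (4x4, takes a point from camera to world coordinates); the wrist camera has in their place "T_tool_cam" (4x4, takes a point from camera to tool coordinates, whose origin is the TCP and whose axes are the flange's). Camera axes: x right, y down, z forward; pixel columns grow to the right and rows downward; lengths in m; the calibration is good to about 2 mm. A picture is of the moment at which its call begins: read the wrist's pose just before it.
- bot.job_done(): hands the job in, once; it reports no verdict.
The state is a dict: "clock": time; "qpos": joint angles; "qd": joint speeds; "joint_efforts": joint torques, N m; "position": TCP position; "tool_rot": TCP orientation; "force": force on the tool from outside, world axes, zero at the start; "moment": the same for the moment, N m; "grip_width": finger opening in m.
Only numpy, scipy, OpenCV 4.12 (cv2) and the standard library are available. Lean on these libraries where they do the work, as an engineer would, in place of code of your own. Each camera call takes 0.05 s, during which the arm holds its last target. There are 200 camera calls.

## Working session

There is one attempt and no reset: what is moved stays moved. The work goes in short steps, Python scripts to look and compute and a tool call to move; the robot and the scene stay as the last step left them, time stands still between calls to the robot, and variables do not carry over. Pictures are saved under pics/ and viewed, about 8 in all and at most 12, crops included, and the job is handed in when it is done.

Besides the shell and the picture viewer there is one more tool, called after "Request:" by a JSON object that holds its "api" and its "payload". carry_out: Moves the arm, as the interface text tells. Its arguments: {"type":"object","properties":{"targets":{"type":"array","items":{"type":"array","items":{"type":"number"}}},"force":{"type":"number"}},"required":["targets"]}

```bash
mkdir -p pics; ls; python3 - <<'E'
from workcell import bot
import cv2,numpy as np
s=bot.observe();print(s)
for n in("scene","top"):
    f=bot.grab_frame(n);np.savez(n,**f);cv2.imwrite(f"pics/{n}0.png",f["color"][...,::-1]);print(n,f["K"],f["k1"],f["cam_to_world"])
E
```

```text
pics
{'clock': 0.0, 'qpos': array([-1.28019846,  0.52205816, -0.03634711,  1.59996126,  0.02122202,
        1.02115257, -0.11278298]), 'qd': array([ 2.53157172e-03, -1.02435019e-03, -3.41245907e-04,  7.01416517e-04,
        5.92936162e-04, -9.41385814e-05, -5.72269041e-04]), 'joint_efforts': array([-9.78339667e-04, -9.27134871e+01,  1.97926439e+00, -3.69915462e+01,
        1.76816282e-02,  8.46635608e-03,  3.01703392e-05]), 'position': array([0.22054922, 0.58443398, 0.23071476]), 'tool_rot': array([-3.14040287e+00,  9.51015177e-05,  2.78082965e+00]), 'force': array([ 0.2011004 , -0.20305998,  0.09323675]), 'moment': array([ 0.02088011, -0.01869335, -0.0661919 ]), 'grip_width': 0.08538780665694298}
scene [[406.88473908   0.         272.79311325]
 [  0.         406.88473908 210.27654817]
 [  0.           0.           1.        ]] -0.12224144673538898 [[ 0.51890268  0.55610812 -0.64921781  1.21764847]
 [ 0.85482761 -0.34034325  0.39170936 -0.26632508]
 [-0.00312414 -0.75822835 -0.6519816   0.75742414]
 [ 0.          0.          0.          1.        ]]
top [[492.24144748   0.         277.16597975]
 [  0.         492.24144748 198.24901492]
 [  0.           0.           1.        ]] -0.10449414594801099 [[-0.02102363 -0.98809904  0.15237548  0.44879179]
 [-0.99966644  0.02306245  0.01162505  0.11374743]
 [-0.01500085 -0.15208025 -0.9882543   1.23371122]
 [ 0.          0.          0.          1.        ]]
```

View pics/top0.png

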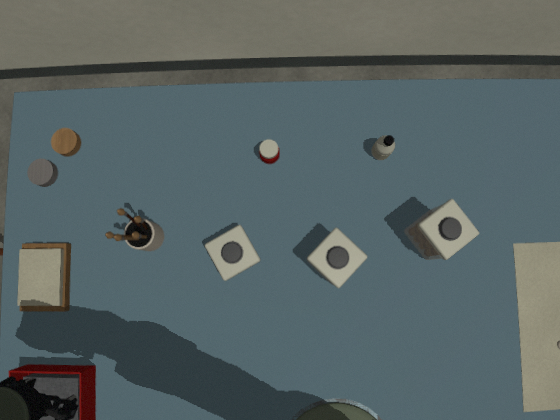

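View pics/scene0.png

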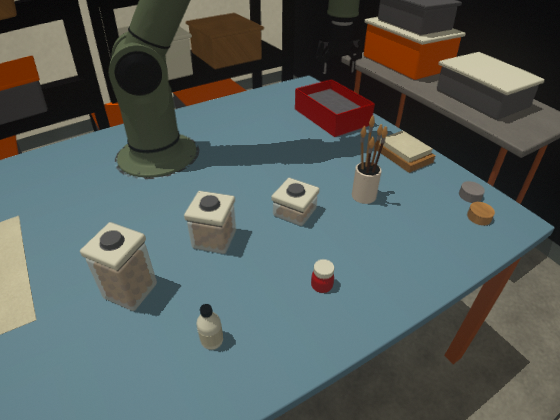

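The top view shows the buttons at about (451,229) tall, (338,257) medium and (232,252) short. The brush pot is at (140,233), the paint at (269,150) and the glue at (385,147). The scene view agrees on the order of heights.

```bash
cat > h.py <<'E'
import numpy as np,cv2
def ray(f,uv,T=None):
    K=f["K"];k=float(f["k1"]);T=f["cam_to_world"] if T is None else T
    d=np.array([(uv[0]-K[0,2])/K[0,0],(uv[1]-K[1,2])/K[1,1]]);s=d.copy()
    for _ in range(20): s=d/(1+k*(s@s))
    return T[:3,3],T[:3,:3]@np.array([s[0],s[1],1])
def plane(f,uv,z,T=None):
    o,v=ray(f,uv,T);return o+v*(z-o[2])/v[2]
def button(f,guess,R=22):
    "centroid of dark blob near guess"
    g=cv2.cvtColor(f["color"],cv2.COLOR_RGB2GRAY);hsv=cv2.cvtColor(f["color"],cv2.COLOR_RGB2HSV)
    x,y=guess;c=g[y-R:y+R,x-R:x+R]
    t,m=cv2.threshold(c,0,255,cv2.THRESH_BINARY_INV+cv2.THRESH_OTSU)
    n,l,st,ce=cv2.connectedComponentsWithStats(m)
    i=l[R,R];return ce[i]+[x-R,y-R],st[i]
E
python3 - <<'E'
from h import *
F={n:dict(np.load(n+".npz")) for n in("top","scene")}
G={"top":[(451,229),(338,257),(232,252)],"scene":[(111,240),(209,203),(295,190)]}
for n in F:
  for (x,y),h in zip(G[n],(.165,.12,.075)):
    c,st=button(F[n],(x,y),17 if n=="top" else 16)
    print(n,c.round(1),st,plane(F[n],c,h+.013).round(4), F[n]["z_map"][y,x])
    o,v=ray(F[n],c);print((o+v*F[n]["z_map"][y,x]).round(4))
f=F["top"]
for uv,z in(((140,233),.1),((269,150),.065),((388,141),.115)):print(plane(f,uv,z).round(3))
E
```

```text
top [449.5 228.3] [  4   5  24  24 445] [ 0.537  -0.2459  0.178 ] 1.0522207
[ 0.537  -0.2458  0.1784]
top [337. 257.] [  5   6  23  23 424] [ 0.4833 -0.0037  0.133 ] 1.0921212
[ 0.4833 -0.0037  0.1325]
top [231.6 252.1] [  6   6  22  23 394] [0.5014 0.2358 0.088 ] 1.1433749
[0.5014 0.236  0.0863]
scene [111.2 240.3] [  5   6  25  21 399] [ 0.5483 -0.2505  0.178 ] 0.8180035
[ 0.5488 -0.2505  0.1784]
scene [209.1 203.3] [  6   8  22  17 280] [ 0.4935 -0.0088  0.133 ] 0.9768338
[ 0.4945 -0.0091  0.1338]
scene [295.4 190.1] [  7   9  20  15 221] [0.5116 0.2306 0.088 ] 1.0884835
[0.5122 0.2301 0.0886]
[0.549 0.449 0.1  ]
[0.749 0.145 0.065]
[ 0.751 -0.136  0.115]
```

The scene-view blobs include the visible side of each button, which shifts them toward that camera. I'll use the top-view values and refine with the wrist camera.

Request:
{"api": "carry_out", "payload": {"targets": [[-27,-30,-5,0,0,0,255],[-27,-30,-5,0,0,0,255],[-27,-30,-5,0,0,0,255],[-27,-30,-5,0,0,0,255],[-27,-30,0,0,0,0,255]], "force": 60}}

```text
clock: 0.52
position: [0.2944, 0.395, 0.2518]
tool_rot: [3.141, 0.0, 2.781]
force: [1.6, 0.4, -0.1]
grip_width: 0.0257
```

Request:
{"api": "carry_out", "payload": {"targets": [[-27,-30,0,0,0,0,255],[-27,-30,0,0,0,0,255],[-27,-30,0,0,0,0,255],[-27,-30,0,0,0,0,255],[-27,-30,0,0,0,0,255]]}}

```text
clock: 0.93
position: [0.3675, 0.2068, 0.2513]
tool_rot: [3.141, -0.0, 2.781]
force: [1.9, 1.8, 0.3]
grip_width: 0.0001
```

Request:
{"api": "carry_out", "payload": {"targets": [[-27,-30,0,0,0,0,255],[-27,-30,0,0,0,0,255],[-27,-30,0,0,0,0,255],[-27,-30,0,0,0,0,255],[-27,-30,0,0,0,0,255]]}}

```text
clock: 1.35
position: [0.4408, 0.0187, 0.2514]
tool_rot: [3.141, 0.0, 2.781]
force: [0.6, 1.5, 0.6]
grip_width: 0.0
```

Request:
{"api": "carry_out", "payload": {"targets": [[-27,-30,0,0,0,0,255],[-27,-30,0,0,0,0,255],[-27,-30,0,0,0,0,255],[-27,-30,0,0,0,0,255],[-10,-11,0,0,0,0,255]]}}

```text
clock: 1.77
position: [0.5054, -0.1487, 0.2512]
tool_rot: [-3.14, 0.001, 2.777]
force: [-0.5, -0.2, -1.1]
grip_width: -0.0001
```

```bash
python3 - <<'E'
from workcell import bot
import cv2,numpy as np
bot.grab_frame("scene");bot.grab_frame("scene")
s=bot.observe();print(s["position"],s["tool_rot"])
f=bot.grab_frame("wrist");np.savez("w1",p=s["position"],r=s["tool_rot"],**f);cv2.imwrite("pics/w1.png",f["color"][...,::-1]);print(f["K"],f["k1"],f["T_tool_cam"])
E
```

```text
[ 0.50495572 -0.14660713  0.2508358 ] [-3.14024927e+00 -2.10721133e-04  2.77655865e+00]
[[375.75772659   0.         282.25441633]
 [  0.         375.75772659 204.7003458 ]
 [  0.           0.           1.        ]] 0.02467312566757045 [[-1.09421223e-03 -9.57242050e-01 -2.89286123e-01  7.38725189e-02]
 [ 9.99998350e-01 -6.27952457e-04 -1.70456820e-03  4.15733015e-04]
 [ 1.45002642e-03 -2.89287511e-01  9.57241158e-01 -1.42291285e-01]
 [ 0.00000000e+00  0.00000000e+00  0.00000000e+00  1.00000000e+00]]
```

View pics/w1.png

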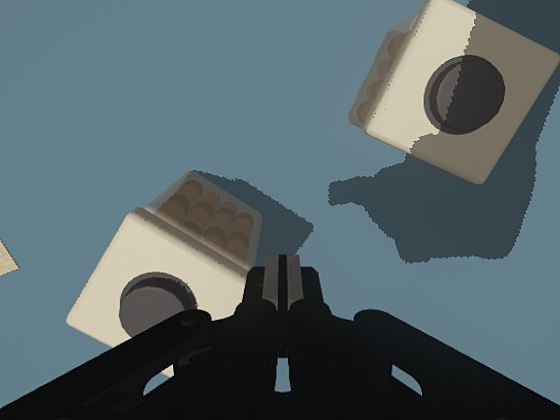

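The wrist view shows the medium button at about (469,94) and the tall one at about (158,306), partly hidden by the gripper.

```bash
cat >> h.py <<'E'
from scipy.spatial.transform import Rotation as Ro
def wT(p,r,f):
    T=np.eye(4);T[:3,:3]=Ro.from_euler("xyz",r).as_matrix();T[:3,3]=p;return T@f["T_tool_cam"]
def go(p,r,t):
    "offset to t in tool axes, mm"
    return (Ro.from_euler("xyz",r).as_matrix().T@(np.array(t)-p)*1e3).round(1)
E
python3 - <<'E'
from h import *
f=dict(np.load("w1.npz"));T=wT(f["p"],f["r"],f)
for uv,h in (((469,94),.133),((158,306),.178)): print(plane(f,uv,h,T).round(4))
for uv in((120,305),(158,272),(196,305)):print(plane(f,uv,.178,T).round(4))
print(go(f["p"],f["r"],(.537,-.246,.251)))
E
```

```text
[ 0.4821 -0.0064  0.133 ]
[ 0.5319 -0.2434  0.178 ]
[ 0.5224 -0.2658  0.178 ]
[ 0.51   -0.2326  0.178 ]
[ 0.5401 -0.2201  0.178 ]
[-65.4 -81.4  -0.1]
```

Request:
{"api": "carry_out", "payload": {"targets": [[-22,-27,0,0,0,0,255],[-22,-27,0,0,0,0,255],[-20,-26,0,0,0,0,255],[0,0,20,0,0,0,255],[0,0,20,0,0,0,255]]}}

```text
clock: 2.33
position: [0.5368, -0.2417, 0.2111]
tool_rot: [-3.142, 0.001, 2.78]
force: [0.2, 1.5, -0.8]
grip_width: 0.0001
```

Request:
{"api": "carry_out", "payload": {"targets": [[0,0,15,0,0,0,255],[0,0,5,0,0,0,255],[0,0,0,0,0,0,255],[0,0,0,0,0,0,255]]}}

```text
clock: 2.67
position: [0.5368, -0.2403, 0.1919]
tool_rot: [3.141, 0.0, 2.782]
force: [0.5, -0.8, 0.0]
grip_width: 0.0001
```

Request:
{"api": "carry_out", "payload": {"targets": [[-2,-4,4,0,0,0,255],[0,0,4,0,0,0,255],[0,0,4,0,0,0,255],[0,0,3,0,0,0,255],[0,0,3,0,0,0,255]]}}

```text
clock: 3.08
position: [0.5371, -0.2455, 0.1734]
tool_rot: [-3.142, 0.001, 2.781]
force: [-1.4, -0.6, 6.2]
grip_width: -0.0001
```

Contact made: 6 N, and the button is moving.

Request:
{"api": "carry_out", "payload": {"targets": [[0,0,2,0,0,0,255],[0,0,2,0,0,0,255],[0,0,2,0,0,0,255],[0,0,1,0,0,0,255],[0,0,0,0,0,0,255]]}}

```text
clock: 3.5
position: [0.5371, -0.2455, 0.167]
tool_rot: [3.141, 0.001, 2.781]
force: [-2.5, 2.2, 13.6]
grip_width: -0.0
```

Request:
{"api": "carry_out", "payload": {"targets": [[0,0,1,0,0,0,255],[0,0,1,0,0,0,255],[0,0,0,0,0,0,255]]}}

```text
clock: 3.75
position: [0.5374, -0.2457, 0.1667]
tool_rot: [3.141, 0.002, 2.78]
force: [-12.2, 6.3, 42.7]
grip_width: -0.0001
```

Solid stop at z = 0.1667 with 43 N. Next I'll lift and move to the medium jar.

Request:
{"api": "carry_out", "payload": {"targets": [[0,0,-8,0,0,0,255],[0,0,-25,0,0,0,255],[8,12,-10,0,0,0,255],[20,31,0,0,0,0,255],[20,31,0,0,0,0,255]]}}

```text
clock: 4.17
position: [0.5179, -0.1592, 0.2077]
tool_rot: [-3.142, 0.001, 2.778]
force: [1.8, 1.6, 0.0]
grip_width: 0.0005
```

Request:
{"api": "carry_out", "payload": {"targets": [[20,31,0,0,0,0,255],[20,31,0,0,0,0,255],[20,31,0,0,0,0,255],[20,28,0,0,0,0,255],[8,12,0,0,0,0,255]]}}

```text
clock: 4.58
position: [0.4816, 0.0005, 0.2072]
tool_rot: [3.141, -0.001, 2.785]
force: [1.3, -0.1, 0.3]
grip_width: -0.0001
```

```bash
python3 - <<'E'
from workcell import bot
from h import *
f=bot.grab_frame("top");s=bot.observe();print(s["position"],s["force"],go(s["position"],s["tool_rot"],(.483,-.005,.15)))
cv2.imwrite("pics/t2.png",f["color"][...,::-1])
c,st=button(f,(450,228),17);print(c,plane(f,c,.167),f["z_map"][228,450])
o,v=ray(f,c);print(o+v*f["z_map"][228,450])
E
```

```text
[0.48163065 0.00158356 0.20716305] [1.68247833 2.96748829 0.22813302] [-3.6 -5.8 57.2]
[449.48878924 228.35426009] [ 0.53775665 -0.24967386  0.167     ] 1.0642681
[ 0.5378198  -0.24993182  0.16624285]
```

View pics/t2.png

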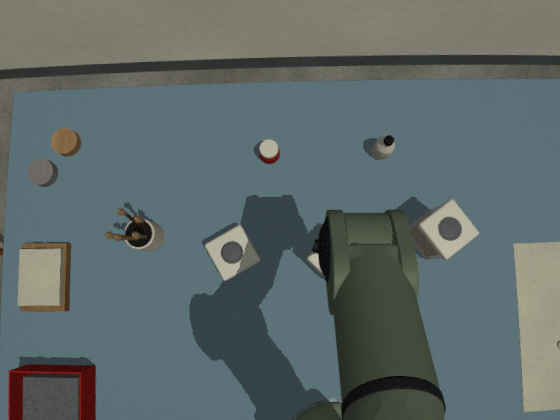

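The tall button has dropped 12 mm and its jar has not moved: the lid is at (449,228), as before. On to the medium jar.

Request:
{"api": "carry_out", "payload": {"targets": [[-4,-6,20,0,0,0,255],[0,0,20,0,0,0,255],[0,0,15,0,0,0,255],[0,0,4,0,0,0,255],[0,0,4,0,0,0,255]]}}

```text
clock: 5.05
position: [0.4842, -0.0109, 0.1439]
tool_rot: [-3.141, -0.001, 2.781]
force: [0.5, 0.3, 0.5]
grip_width: -0.0002
```

Request:
{"api": "carry_out", "payload": {"targets": [[0,0,4,0,0,0,255],[0,0,4,0,0,0,255],[0,0,4,0,0,0,255],[0,0,3,0,0,0,255],[0,0,2,0,0,0,255]]}}

```text
clock: 5.47
position: [0.4848, -0.0107, 0.1274]
tool_rot: [3.141, 0.001, 2.781]
force: [0.5, -0.1, 5.6]
grip_width: -0.0002
```

Request:
{"api": "carry_out", "payload": {"targets": [[0,0,2,0,0,0,255],[0,0,2,0,0,0,255],[0,0,2,0,0,0,255],[0,0,1,0,0,0,255],[0,0,0,0,0,0,255]]}}

```text
clock: 5.88
position: [0.4849, -0.0107, 0.1217]
tool_rot: [3.14, 0.001, 2.78]
force: [-7.6, 0.5, 35.3]
grip_width: -0.0002
```

Stop at 0.1217 with 35 N. Next is the short jar.

Request:
{"api": "carry_out", "payload": {"targets": [[0,0,-8,0,0,0,255],[0,0,-30,0,0,0,255],[4,12,-10,0,0,0,255],[10,33,0,0,0,0,255],[10,33,0,0,0,0,255]]}}

```text
clock: 6.3
position: [0.4901, 0.071, 0.1694]
tool_rot: [3.14, 0.002, 2.778]
force: [1.0, 0.7, 0.7]
grip_width: 0.0002
```

Request:
{"api": "carry_out", "payload": {"targets": [[10,33,0,0,0,0,255],[10,33,0,0,0,0,255],[10,33,0,0,0,0,255],[10,33,0,0,0,0,255],[7,25,0,0,0,0,255]]}}

```text
clock: 6.72
position: [0.5006, 0.2374, 0.1684]
tool_rot: [3.141, -0.0, 2.783]
force: [1.1, 0.4, -0.7]
grip_width: 0.0
```

```bash
python3 - <<'E'
from workcell import bot
from h import *
f=bot.grab_frame("top");f=bot.grab_frame("top");s=bot.observe();print(s["position"],s["force"],go(s["position"],s["tool_rot"],(.5015,.235,.1)))
cv2.imwrite("pics/t3.png",f["color"][...,::-1])
c,st=button(f,(337,257),17);print(c,st,plane(f,c,.122))
o,v=ray(f,c);print(o+v*f["z_map"][257,337])
E
```

```text
[0.50043783 0.23913534 0.16802571] [-1.34907965 -0.4985943  -0.35363039] [-2.5 -3.6 68. ]
[337.03773585 256.96698113] [  6   6  23  23 424] [ 0.48361402 -0.00486591  0.122     ]
[ 0.48354774 -0.00464013  0.12411608]
```

View pics/t3.png

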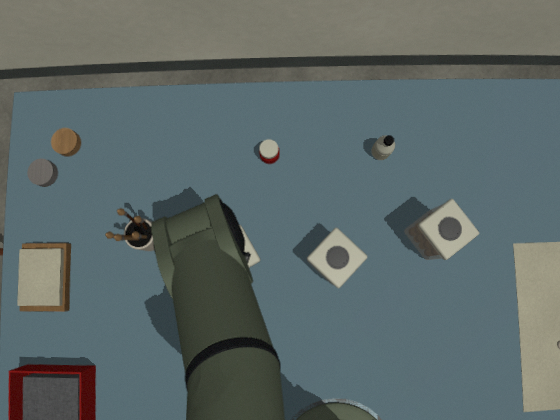

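The medium button is down and that jar hasn't moved: it is still at (337,257). The wrist clears the brushes in y by about 8 cm, so I'll press the short one.

Request:
{"api": "carry_out", "payload": {"targets": [[-2,-2,25,0,0,0,255],[0,0,25,0,0,0,255],[0,0,15,0,0,0,255],[0,0,4,0,0,0,255],[0,0,4,0,0,0,255]]}}

```text
clock: 7.23
position: [0.5021, 0.2312, 0.0951]
tool_rot: [-3.141, -0.0, 2.78]
force: [0.5, -0.1, -0.4]
grip_width: 0.0002
```

Request:
{"api": "carry_out", "payload": {"targets": [[0,0,4,0,0,0,255],[0,0,4,0,0,0,255],[0,0,3,0,0,0,255],[0,0,3,0,0,0,255],[0,0,0,0,0,0,255]]}}

```text
clock: 7.65
position: [0.5025, 0.2317, 0.0815]
tool_rot: [3.141, 0.001, 2.781]
force: [0.4, -0.1, 0.3]
grip_width: 0.0003
```

Request:
{"api": "carry_out", "payload": {"targets": [[0,0,2,0,0,0,255],[0,0,2,0,0,0,255],[0,0,1,0,0,0,255],[0,0,1,0,0,0,255],[0,0,0,0,0,0,255]]}}

```text
clock: 8.07
position: [0.5026, 0.2318, 0.0768]
tool_rot: [3.14, 0.001, 2.78]
force: [-5.7, -2.2, 26.9]
grip_width: -0.0
```

Request:
{"api": "carry_out", "payload": {"targets": [[0,0,1,0,0,0,255],[0,0,0,0,0,0,255],[0,0,-8,0,0,0,255],[0,0,-30,0,0,0,255],[0,0,-40,0,0,0,255]]}}

```text
clock: 8.48
position: [0.5007, 0.231, 0.1514]
tool_rot: [-3.138, -0.003, 2.781]
force: [0.6, 0.2, 0.1]
grip_width: -0.0003
```

Request:
{"api": "carry_out", "payload": {"targets": [[0,0,-40,0,0,0,255],[0,0,-40,0,0,0,255],[30,0,-20,0,0,0,255],[40,0,0,0,0,0,255],[40,0,0,0,0,0,255]]}}

```text
clock: 8.9
position: [0.3986, 0.2707, 0.2536]
tool_rot: [3.139, 0.001, 2.779]
force: [0.6, 1.1, -0.2]
grip_width: 0.0002
```

Request:
{"api": "carry_out", "payload": {"targets": [[20,30,0,0,0,0,255],[20,30,0,0,0,0,255],[0,35,0,0,0,0,255],[0,20,0,0,0,0,255],[0,0,0,0,0,0,255]]}}

```text
clock: 9.32
position: [0.4022, 0.3961, 0.252]
tool_rot: [3.141, -0.0, 2.784]
force: [-0.4, -0.1, 0.1]
grip_width: -0.0001
```

```bash
python3 - <<'E'
from workcell import bot
from h import *
f=bot.grab_frame("top");g=bot.grab_frame("scene");s=bot.observe();print(s["clock"],s["position"],s["force"],s["qd"].round(3))
for x,y,h in((450,228,.167),(337,257,.122),(232,252,.077)):
    c,st=button(f,(x,y),17);o,v=ray(f,c);z=np.median(f["z_map"][y-5:y+6,x-5:x+6])
    print(c.round(1),st,plane(f,c,h).round(4),(o+v*z)[2])
cv2.imwrite("pics/end.png",np.hstack([f["color"],g["color"]])[...,::-1][:, :,:]) 
cv2.imwrite("pics/endv.png",cv2.resize(np.vstack([f["color"],g["color"]]),(400,600))[...,::-1])
E
```

```text
9.4167 [0.40220837 0.39221679 0.25195248] [-0.10450542 -0.19058326 -0.83689174] [ 0.014 -0.023  0.011  0.029  0.001 -0.003  0.004]
[449.5 228.3] [  5   6  24  24 445] [ 0.5379 -0.2497  0.167 ] 0.16537190637785582
[337. 257.] [  6   6  23  23 424] [ 0.4836 -0.0049  0.122 ] 0.12080514892193484
[231.6 252.1] [  6   6  22  23 394] [0.5018 0.2371 0.077 ] 0.07616674758642028
```

View pics/endv.png

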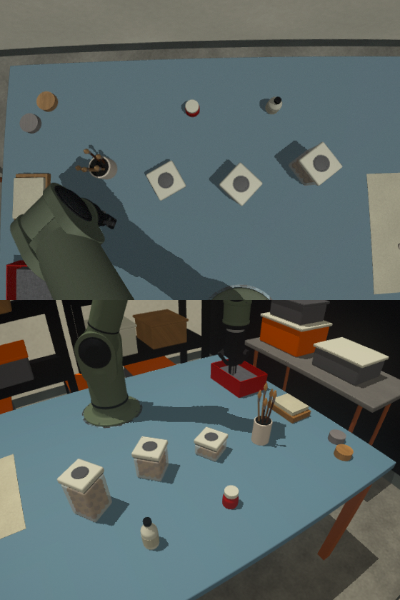

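The end view shows all three buttons flat, everything upright and the hand clear. The top-view blob statistics came out identical before and after, though, which seems odd, so I'll check them before handing in.

```bash
python3 - <<'E'
from h import *
e=cv2.imread("pics/end.png")
for n,im,P in(("top",e[:,:560],{"tall":(450,228),"med":(337,257),"short":(232,252),"glue":(385,147),"paint":(269,151),"brush":(138,232)}),("scene",e[:,560:],{"tall":(111,240),"med":(209,203),"short":(295,190),"glue":(208,328),"paint":(322,277)})):
    a=cv2.imread(f"pics/{n}0.png")
    for k,(x,y) in P.items():
        d=cv2.absdiff(a,im)[y-17:y+17,x-17:x+17].max(2);print(n,k,(d>25).sum(),d.mean().round(2))
a=cv2.imread("pics/top0.png")
for r in (a,e): print(r[228,430:475,1])
E
```

```text
top tall 65 9.14
top med 22 8.19
top short 5 7.57
top glue 0 5.35
top paint 0 5.94
top brush 111 8.95
scene tall 192 10.6
scene med 125 7.82
scene short 112 7.3
scene glue 0 1.22
scene paint 0 1.24
[166 165 165 166 163 163 164 155 104  39  36  42  66  76  79  78  75  76
  78  77  77  78  78  76  76  78  78  75  75  76  74 100 164 164 165 163
 164 164 165 163 163 162 163 164 162]
[174 172 172 171 171 173 171 165 116  77  72  79  80  80  82  80  79  82
  83  82  81  80  80  80  78  79  82  80  79  75  78 109 171 172 171 170
 170 171 171 173 171 171 170 173 171]
```

That explains it: the dark side strip at columns 439–441 has become top face inside the same outline. The brush difference is the arm's shadow. Handing in.

```bash
python3 -c "
from workcell import bot
print(bot.job_done())"
```

```text
the job is handed in; nothing more can be done
None
```

I pressed all three buttons to their solid stops with closed fingers, in the order tall, medium, short, and handed the job in at about 9.4 s.

| Jar | Fingertip height at the stop (m) | Expected when fully down (m) | Highest force read (N) |
|---|---|---|---|
| Tall | 0.1667 | 0.167 | 43 |
| Medium | 0.1217 | 0.122 | 35 |
| Short | 0.0768 | 0.077 | 27 |

- **Button depth:** the last top view read the button tops at 0.165, 0.121 and 0.076 m, which is fully down within the camera's accuracy.
- **Nothing moved:** the button outlines were at the same pixels as at the start. The glue bottle and paint pot showed no change in either view.
- **Hand clear:** the hand finished clear of everything, with wrist force near zero.

Some readings disagreed or were less certain:
- **Scene camera:** it placed the buttons about 11 mm off the top view, because the visible button sides shifted its outlines. I used the top view, which the wrist view matched to about 5 mm.
- **Off-centre presses:** the medium and short buttons were pressed about 5 mm off centre.
- **Short button:** I pushed 1 mm further after the 27 N reading, and no force was read at that moment. Partway down, a reading with the arm at rest showed almost no force before it reached the stop.
- **Brush pot:** the pixel comparison differed slightly in the top view, which I put down to the arm's shadow, since the pot looked upright and in place.

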